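Lengthen the jar rack and shelve the spare jar

TASK

The adjustable jar rack was left unlatched and too short for its third jar. Draw the end stop out, away from the jars, until its sprung button pops up through the next hole of the tube, stopping as soon as it catches and never straining the button; then stand the spare glass jar upright on the rack in the space between the end stop and the other two jars and let go, with the rack's jars still upright in the row and everything else on the counter left where it is.

Things in the scene. Friction and masses are not known exactly. Their poses are not given: they have to be found in the camera images.
- rack: Jar rack, fixed: oak floor 130 (x) by 265 mm (y), 8 mm thick, so jars stand at z = 8 mm. Origin on the counter: x at the middle of the jar row, y at the outer face of the fixed end (8 mm thick, 58 mm high). Its +y runs along the row from the fixed end to the end stop; jar centres lie at x = 0. A rail (top at 24 mm) runs along x = -44 mm.
- tube (a point): Top of the outer aluminium tube at its open end. The tube, 28 mm wide, top 31 mm above the counter, is fixed along the rack's +x side (x = 54 mm, y = 0 to 170 mm) and has two 12 mm square holes in its top, 76 mm apart; the end stop's steel inner tube slides in it. Axes as the rack's.
- end_stop (a joint): How far the end stop is drawn out (m), along the rack's +y. The button meets the next hole (the one wanted) somewhere between 0.048 and 0.088, different each time, and the first hole 0.076 before that. Starts at 0.020 to 0.040, between the holes. Friction about 4 N; with the button through a hole (1 mm play each way) it is locked both ways and the pull climbs about 12 N per further mm.
- stop_handle (a point): Where to grip the end stop: middle of its dark wooden handle, 37 mm beyond the stop's outer face, 46 mm above the counter. The handle is a level bar 18 mm wide (rack x), 24 mm high, 60 mm long (rack y); its top is 12 mm above this point, with 34 mm of free air below the bar. Axes as the rack's.
- stop_face (a point): Middle of the end stop's inner face, which looks at the jars (rack -y); the stop is an oak board 8 mm thick, top 59 mm above the counter. Axes as the rack's.
- snap_button (a joint): Height of the sprung button (m): 0 when it is held down under the tube's top wall, 0.009 when it has popped fully up through a hole, 6 mm proud of the tube. Its spring pushes it up with 2 to 5 N.
- snap_pin: The brass button, a flat-topped pin 10 mm across that rides in the inner tube; origin at the centre of its top. More than 20 N on it bruises it.
- spare_jar: The jar to be put on the rack: glass, 60 mm across with straight sides to 70 mm, 90 mm high with its steel lid (54 mm across), 0.15 to 0.3 kg; origin at the centre of its underside. Stands loose on the counter to the left or right of the rack.
- rack_jar_a: A jar like the spare one, standing on the rack next to the fixed end; origin at the centre of its underside.
- rack_jar_b: A jar like the spare one, second on the rack, next to the free space; origin at the centre of its underside.
- tin: A tin 52 mm across and 110 mm high, on the counter on the side of the rack where the spare jar is not; origin at the centre of its underside. Leave alone.
- mug: Blue mug, 80 mm across, 90 mm high; origin at the centre of its underside. Leave alone.
- ramekin: Small white cup, 72 mm across, 45 mm high, between the robot and the rack; origin at the centre of its underside. Leave alone.
- spoon: Wooden spoon lying on the counter to the right of the rack; origin under its middle. Leave alone.

How it is judged:
On the way:
1. the end stop is drawn out and its button has popped up through the next hole (value of joint snap_button above 0.007 m and value of joint end_stop above 0.042 m), for 0.2 s.
At the end, for the whole second after the job is handed in: Button up through the next hole (above 0.007, end stop out past 0.042); spare jar upright (0.08 rad), at rest on the rack floor between the second jar and the end stop, within 15 mm of the row's centre line; the two rack jars upright on the rack floor (all of step 1 and z of spare_jar in the frame of rack between 0.004 and 0.012 m and x of spare_jar in the frame of rack between -0.015 and 0.015 m and y of spare_jar in the frame of rack above 0.145 m and y of spare_jar in the frame of stop_face below -0.027 m and angle between each of spare_jar, rack_jar_a, rack_jar_b's own z axis and vertical below 0.08 rad and z of each of rack_jar_a, rack_jar_b in the frame of rack below 0.012 m and linear speed of spare_jar below 0.02 m/s); the robot touches nothing.
It fails at once if the button was strained: more than 20 N on it (contact force between snap_pin and anything else above 20 N).
It fails at once if one of the rack's jars was knocked over or out of its place (angle between any of rack_jar_a, rack_jar_b's own z axis and vertical above 0.35 rad or distance of any of rack_jar_a, rack_jar_b from where it was at the start of the episode above 0.03 m).
It fails at once if something else on the counter was disturbed (moved more than 30 mm) (distance of any of tin, mug, ramekin, spoon from where it was at the start of the episode above 0.03 m).
It also fails if it takes over 56 s, if anything falls off the work surface, if the arm or the gripper's body presses on something with over 40 N, if the wrist force passes 120 N, or if a joint passes its speed limit or range.

ROBOT

A 6-joint arm with a two-finger parallel gripper is mounted at the origin on the work surface. World frame = base frame: x ahead of the robot, y to its left, z up, the work surface at z = 0. Lengths are in m, angles in rad, forces in N, time in s.
With the tool pointing down it reaches from about 0.3 to 0.775 m from the base axis. Payload 14.6 kg.
Tool frame: the origin (TCP) lies on the mounting face of the last link; the fingertips stand 173 mm ahead of it and the grasp point (between the pads) lies 155 mm ahead of it; z points along the fingers, y is the line along which they close (so a half turn about z gives the same grasp; the last joint's range is limited). The gripper opens to 85 mm and grips with 20 to 120 N. Pads are 22 mm wide; open, the fingers measure 114 mm over their backs; the gripper's body (76 mm by 85 mm) begins 54 mm behind the grasp point. The pads swing forward as they close: fully open they stand 13 mm farther back than shut.
Start: joints at [1.253, 0.3, 1.521, -0, 1.321, -0.067], TCP at [0.136, 0.533, 0.405] pointing down, gripper open.
Joint ranges: [-3.03, 3.03], [-0.79, 2.21], [0.23, 2.52], [-1.04, 4.18], [0, 3.07], [-2.55, 2.55]. Speed limits (rad/s): [2.22, 2.22, 2.57, 3.14, 3.14, 3.14].

INTERFACE

Orientations are given as a unit quaternion [w, x, y, z].
In Python, from station import bot gives the robot as it stands.
- The arm moves only by the shell command python3 -m crank 'ROWS' [FORCE]. ROWS is JSON, a list of rows, each a list of 7 numbers: the shift along the world's x, y, z in m, then the turn, a rotation vector about the world's x, y, z in rad, then the opening, from -1 (shut) to 1 (fully open). In form: [[x, y, z, ax, ay, az, claw], ...]. A call has 1 to 8 rows; each row shifts and turns the commanded pose from where the row before left it; what a row does not reach is not made up. A row lasts 1/10 s, in which the tool goes at most 50 mm and 8.59 degrees, less where a joint would pass 70% of its speed; a pose out of reach is approached as far as the arm can. A call with a gripper value outside its range is refused whole. The fingers move at their own pace and stop on an object; FORCE is the grip in N (left out, the last holds). Time passes only in rows, so rows that do not move let the fingers close. It gives the time, the measured TCP pose, the force, the opening and the grip force at its end, in the units of the state.
- bot.get_obs(): the state, without advancing time (a new reading comes with each control period).
- bot.grab_frame(name): name is "side" or "top" or "wrist"; returns a dict with "pixels" (384x512x3 uint8, red, green, blue), "vfov" (degrees; the focal length in pixels is half the picture's height over the tangent of half this angle, whatever the lens; pixels are square), "cx", "cy" (the principal point, pixels), "origin" and "attitude" of the camera in the world; the wrist camera has in their place "hand_eye" (4x4, takes a point from camera to tool coordinates, whose origin is the TCP and whose axes are the flange's). Camera axes: x right, y up, looking along -z (the intrinsics and any distortion apply to the point x, -y, -z); pixel columns grow to the right and rows downward; lengths in m; the calibration is good to about 2 mm. The wrist camera is an equidistant fisheye: a pixel r from the principal point sees the ray r / f radians off the axis. A picture is of the moment at which its call begins: read the wrist's pose just before it. There is no depth.
- bot.job_done(): hands the job in; it is judged then, once.
The state is a dict: "time_s": time; "joint_positions": joint angles; "joint_velocities": joint speeds; "effort": joint torques, N m; "ee_pos": TCP position; "tcp_rot": TCP orientation; "ft_force": force on the tool from outside, world axes, zero at the start; "ft_torque": the same for the moment, N m; "grip_width": opening from 0.0 (shut) to 1.0 (fully open); "grip_force": force on a finger pad.
Only numpy, scipy, OpenCV 4.12 (cv2) and the standard library are available. Lean on these libraries where they do the work, as an engineer would, in place of code of your own. Each camera call takes 0.05 s, during which the arm holds its last target. There are 200 camera calls.

## Working session

There is one attempt and no reset: what is moved stays moved. The work goes in short steps, Python scripts to look and compute and a shell command to move; the robot and the scene stay as the last step left them, time stands still between calls to the robot, and variables do not carry over. Pictures are saved under pics/ and viewed, at most 10 in all, crops included, and the job is handed in when it is done.

```bash
mkdir -p pics; ls
python3 - <<'E'
from station import bot
import cv2
o=bot.get_obs();print({k:(v if not hasattr(v,'round') else v) for k,v in o.items()})
for n in("side","top"):
    f=bot.grab_frame(n);cv2.imwrite(f"pics/{n}0.png",f["pixels"][:,:,::-1]);print(n,{k:v for k,v in f.items() if k!="pixels"})
E
```

```text
pics
{'time_s': 0.0, 'joint_positions': array([ 1.25344065e+00,  3.00514163e-01,  1.52160302e+00, -4.01296335e-06,
        1.32068502e+00, -6.65786100e-02]), 'joint_velocities': array([ 1.38562849e-04,  1.38887338e-05, -1.10065960e-03,  1.61692471e-04,
       -6.28468686e-04, -4.32417686e-04]), 'effort': array([-1.80489365e-03, -5.43496227e+01, -3.61798131e+01, -1.52729190e-04,
        3.96877571e-03, -5.39927407e-05]), 'ee_pos': array([0.136469  , 0.5327708 , 0.40408828]), 'tcp_rot': array([-1.13477305e-04,  1.25059710e-01,  9.92149033e-01, -5.94037461e-04]), 'ft_force': array([-0.36994115, -0.35270849,  0.08882398]), 'ft_torque': array([0.01584574, 0.03728608, 0.04313463]), 'grip_force': 0.0, 'grip_width': 1.0022632537281468}
side {'vfov': 42.83046335454639, 'cx': 259.3955284941745, 'cy': 194.20299317232758, 'origin': array([0.45334375, 0.78275196, 0.85093438]), 'attitude': array([-0.03097168, -0.00626141,  0.38900901,  0.92069188])}
top {'vfov': 54.252859936895895, 'cx': 256.94258754295873, 'cy': 196.00223857943087, 'origin': array([ 0.37666491, -0.04379371,  1.12813937]), 'attitude': array([ 0.71143459,  0.04914671, -0.0265288 , -0.70052954])}
```

Run:
```python
import cv2
for n in("side","top"):
    cv2.imwrite(f"pics/{n}0b.png",cv2.resize(cv2.imread(f"pics/{n}0.png"),(800,600),interpolation=cv2.INTER_CUBIC))
```

```text
(no output)
```

View pics/top0b.png

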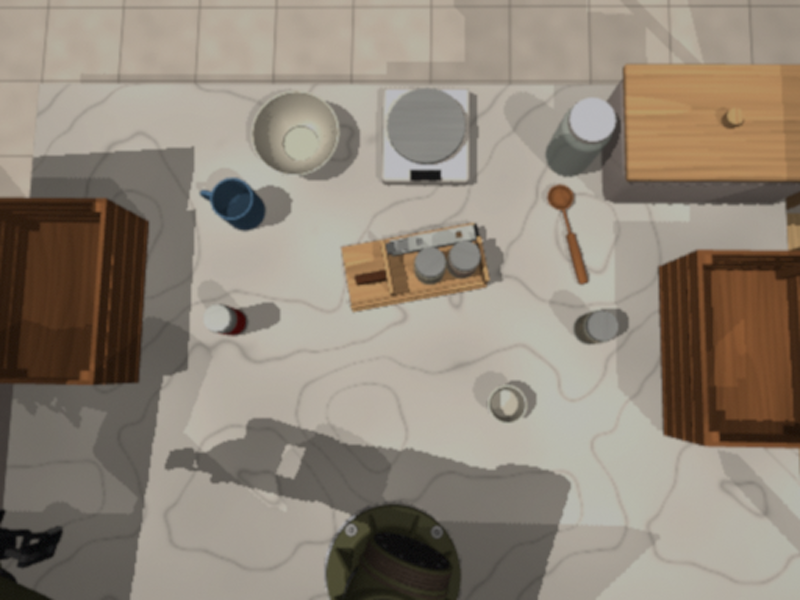

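View pics/side0b.png

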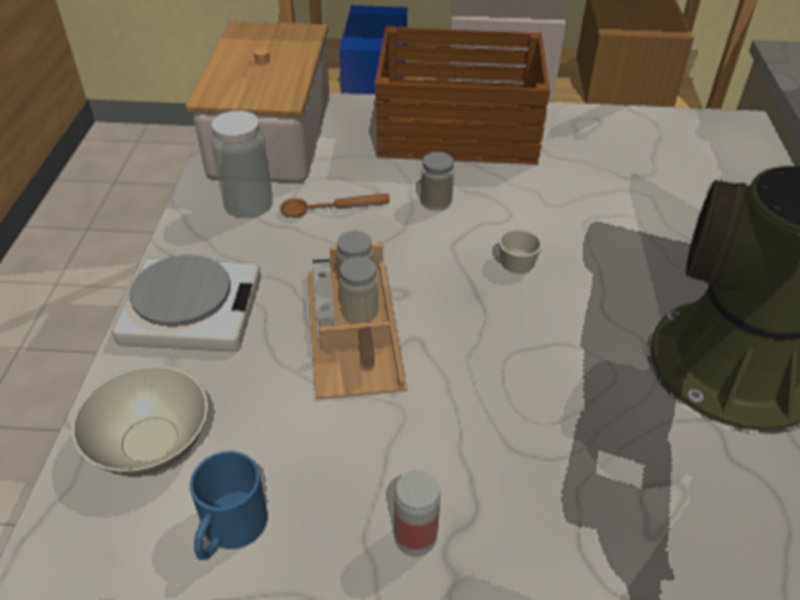

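The top view (800x600 scale) shows the rack at about (415,268): its handle at (371,277), stop board at (391,272), rack jar lids at (430,263) and (464,257), and tube at (433,238). The spare jar's lid is at (602,324), ramekin (508,402), tin (222,320), mug (235,203) and spoon (570,235). The side view agrees. I'll get coarse positions from these, then refine with the wrist camera.

```bash
cat > h.py <<'E'
import numpy as np, cv2
from scipy.spatial.transform import Rotation as R
from station import bot
def q2r(q): return R.from_quat(np.roll(q,-1)).as_matrix()
def cam(name):
    o=bot.get_obs(); f=bot.grab_frame(name); f["name"]=name
    if name=="wrist":
        T=np.array(f["hand_eye"]); Rt=q2r(o["tcp_rot"])
        f["R"]=Rt@T[:3,:3]; f["o"]=o["ee_pos"]+Rt@T[:3,3]
    else: f["R"]=q2r(f["attitude"]); f["o"]=np.array(f["origin"])
    f["f"]=f["pixels"].shape[0]/2/np.tan(np.radians(f["vfov"]/2)); return f
def ray(f,u,v):
    x=(u-f["cx"])/f["f"]; y=(v-f["cy"])/f["f"]
    if f["name"]=="wrist":
        r=np.hypot(x,y)+1e-12; d=np.array([np.sin(r)*x/r,-np.sin(r)*y/r,-np.cos(r)])
    else: d=np.array([x,-y,-1.])
    return f["R"]@d
def plane(f,u,v,z):
    d=ray(f,u,v); return f["o"]+d*(z-f["o"][2])/d[2]
def proj(f,p):
    c=f["R"].T@(np.asarray(p,float)-f["o"]); x,y,z=c[0],-c[1],-c[2]
    if f["name"]=="wrist":
        r=np.hypot(x,y)+1e-12; t=np.arctan2(r,z); return np.array([f["cx"]+f["f"]*t*x/r,f["cy"]+f["f"]*t*y/r])
    return np.array([f["cx"]+f["f"]*x/z,f["cy"]+f["f"]*y/z])
def save(f,name,crop=None,s=1):
    im=f["pixels"][:,:,::-1]
    if crop: im=im[crop[1]:crop[3],crop[0]:crop[2]]
    cv2.imwrite("pics/"+name,cv2.resize(im,None,fx=s,fy=s,interpolation=cv2.INTER_CUBIC))
E
python3 - <<'E'
from h import *
f=cam("top");print(f["f"])
for n,u,v,z in [("c_nl",352,310,.008),("c_nr",490,287,.008),("c_fl",342,246,.008),("handle",371,277,.058),("stop",391,272,.059),("jb",430,263,.09),("ja",464,257,.09),("spare",602,324,.09),("ram",508,402,.045),("tin",219,319,.11),("mug",233,200,.09),("tubeopen",388,247,.031)]:
    print(n,plane(f,u*.64,v*.64,z).round(3))
f=cam("side")
for n,u,v,z in [("handle",367,347,.058),("jb",358,271,.09),("spare",438,163,.09)]: print(n,plane(f,u*.64,v*.64,z).round(3))
f=cam("wrist"); print({k:f[k] for k in("vfov","cx","cy","hand_eye")})
E
```

```text
374.77449417458297
c_nl [0.488 0.088 0.008]
c_nr [ 0.536 -0.176  0.008]
c_fl [0.614 0.111 0.008]
handle [0.545 0.049 0.058]
stop [0.555 0.012 0.059]
jb [ 0.567 -0.059  0.09 ]
ja [ 0.578 -0.12   0.09 ]
spare [ 0.461 -0.363  0.09 ]
ram [ 0.32  -0.205  0.045]
tin [0.459 0.311 0.11 ]
mug [0.68  0.303 0.09 ]
tubeopen [0.608 0.02  0.031]
handle [0.542 0.06  0.058]
jb [ 0.567 -0.062  0.09 ]
spare [ 0.457 -0.357  0.09 ]
{'vfov': 65.70646984690485, 'cx': 256.24996350359413, 'cy': 188.51667360660997, 'hand_eye': array([[-4.81610429e-04,  9.65068658e-01,  2.61996666e-01,
         6.60959398e-02],
       [ 9.99999838e-01,  5.44225167e-04, -1.66430749e-04,
         2.15621293e-04],
       [-3.03202279e-04,  2.61996543e-01, -9.65068764e-01,
         2.97123743e-02],
       [ 0.00000000e+00,  0.00000000e+00,  0.00000000e+00,
         1.00000000e+00]])}
```

```bash
python3 -m crank '[[0.0293,-0.035,-0.003,0,0,-0.0814,1],[0.0293,-0.035,-0.003,0,0,-0.0814,1],[0.0293,-0.035,-0.003,0,0,-0.0814,1],[0.0293,-0.035,-0.003,0,0,-0.0814,1],[0.0293,-0.035,-0.003,0,0,-0.0814,1],[0.0293,-0.035,-0.003,0,0,-0.0814,1],[0.0293,-0.035,-0.003,0,0,-0.0814,1]]'
python3 -m crank '[[0.0293,-0.035,-0.003,0,0,-0.0814,1],[0.0293,-0.035,-0.003,0,0,-0.0814,1],[0.0293,-0.035,-0.003,0,0,-0.0814,1],[0.0293,-0.035,-0.003,0,0,-0.0814,1],[0.0293,-0.035,-0.003,0,0,-0.0814,1],[0.0293,-0.035,-0.003,0,0,-0.0814,1],[0.0293,-0.035,-0.003,0,0,-0.0814,1],[0,0,0,0,0,0,1]]'
python3 - <<'E'
from h import *
f=cam("wrist"); save(f,"w1.png",s=1.5625); o=bot.get_obs(); print(o["joint_positions"].round(3), f["o"], q2r(o["tcp_rot"]).round(3))
np.savez("w1.npz",R=f["R"],o=f["o"],f=f["f"],cx=f["cx"],cy=f["cy"])
E
```

```text
time_s: 0.95
ee_pos: [0.3424, 0.2861, 0.3837]
tcp_rot: [0.0, 0.4, 0.916, 0.0]
ft_force: [1.1, 1.1, 0.1]
grip_width: 0.998
grip_force: 0.0
time_s: 1.75
ee_pos: [0.5487, 0.0392, 0.3617]
tcp_rot: [-0.0, 0.643, 0.766, -0.0]
ft_force: [0.2, 0.6, -0.3]
grip_width: 1.0
grip_force: 0.0
[ 0.008  0.336  1.576 -0.     1.231 -0.169] [0.53761362 0.10475858 0.33195308] [[-0.176  0.984 -0.001]
 [ 0.984  0.176 -0.   ]
 [ 0.    -0.001 -1.   ]]
```

View pics/w1.png

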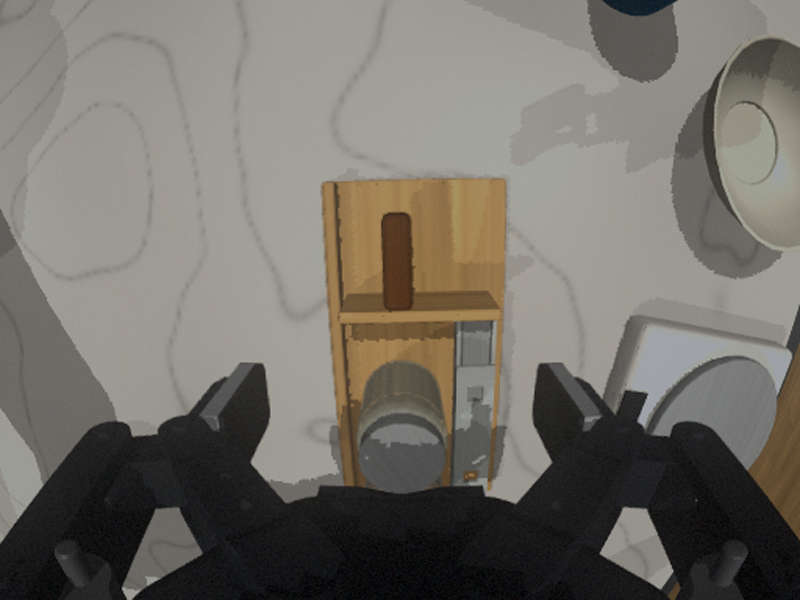

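The wrist view shows the handle's top centred at (397,261) and spanning v=212 to 309, well aligned with the image. The stop board's inner top edge is at v≈320, the outer hole at (475,395), the rack's end corners at (507,179) and (335,182), and jar b's lid at (402,453).

Run:
```python
from h import *
d=dict(np.load("w1.npz")); d["name"]="wrist"
im=cv2.imread("pics/w1.png"); hsv=cv2.cvtColor(im,cv2.COLOR_BGR2HSV)
m=cv2.inRange(hsv,(0,90,20),(20,255,115)); m[:200]=0;m[315:]=0;m[:,:370]=0;m[:,425:]=0
c=max(cv2.findContours(m,0,2)[0],key=cv2.contourArea); print(cv2.minAreaRect(c), cv2.boundingRect(c))
P={}
for n,u,v,z in [("hl",383,261,.058),("hr",411,261,.058),("hfar",397,212,.058),("hnear",399,309,.058),("cornerR",507,179,.008),("cornerL",336,182,.008),("railL",322,182,.024),("sinL",341,320,.059),("sinR",499,318,.059),("tubeL",456,322,.031),("tubeEnd",456,366,.031),("hole",475,395,.031),("hole1",470,477,.031),("lidb",402,453,.09)]:
    P[n]=plane(d,u*.64,v*.64,z)
e=P["cornerR"]-P["cornerL"]
yaw=np.radians(10.2); ex=np.array([np.cos(yaw),np.sin(yaw),0]); ey=np.array([-ex[1],ex[0],0])
# rack origin: outer end corner is x=+65,y=265
O=P["cornerR"]-.065*ex-.265*ey
print("O",O.round(4),"yaw hints",np.degrees(np.arctan2(*(P["cornerR"]-P["railL"])[1::-1])),np.degrees(np.arctan2(*(P["sinR"]-P["sinL"])[1::-1])),"handle axis",np.degrees(np.arctan2(*(P["hfar"]-P["hnear"])[1::-1]))-90)
for n,p in P.items(): print(n,p.round(4),"rack",((p-O)@ex).round(4),((p-O)@ey).round(4))
```

```text
((397.0, 261.5), (99.0, 54.0), 90.0) (370, 212, 55, 100)
O [ 0.5945 -0.1588  0.008 ] yaw hints 11.022847348145673 10.624227070408724 handle axis 11.01613119650851
hl [0.5361 0.05   0.058 ] rack -0.0204 0.2158
hr [0.5527 0.0529 0.058 ] rack -0.0036 0.2157
hfar [0.5394 0.0805 0.058 ] rack -0.0118 0.2453
hnear [0.5508 0.022  0.058 ] rack -0.011 0.1857
cornerR [0.6115 0.1135 0.008 ] rack 0.065 0.265
cornerL [0.4942 0.0899 0.008 ] rack -0.0546 0.2626
railL [0.4871 0.0893 0.024 ] rack -0.0618 0.2632
sinL [0.5164 0.0089 0.059 ] rack -0.0471 0.1789
sinR [0.6136 0.0271 0.059 ] rack 0.0517 0.1796
tubeL [0.5922 0.0113 0.031 ] rack 0.0279 0.1678
tubeEnd [ 0.5992 -0.021   0.031 ] rack 0.0291 0.1348
hole [ 0.6182 -0.0417  0.031 ] rack 0.0441 0.1111
hole1 [ 0.6327 -0.1164  0.031 ] rack 0.0451 0.035
lidb [ 0.5672 -0.0606  0.09  ] rack -0.0095 0.1015
```

```bash
python3 -m crank '[[-0.002,0.006,-0.02,0,0,0.012,1],[-0.002,0.006,-0.04,0,0,0,1],[0,0,-0.04,0,0,0,1],[0,0,-0.04,0,0,0,1],[0,0,-0.018,0,0,0,1],[0,0,0,0,0,0,1]]'
python3 -m crank '[[0,0,0,0,0,0,-1],[0,0,0,0,0,0,-1],[0,0,0,0,0,0,-1],[0,0,0,0,0,0,-1],[0,0,0,0,0,0,-1],[0,0,0,0,0,0,-1],[0,0,0,0,0,0,-1],[0,0,0,0,0,0,-1]]' 60
cat > ok.py <<'E'
# exit 1 when the pull along the rack's +y exceeds the limit (arg)
import sys, numpy as np
from station import bot
o=bot.get_obs(); y=np.radians(10.9); F=-(o["ft_force"]@[-np.sin(y),np.cos(y),0])
print("t",round(o["time_s"],2),"y",round(float(o["ee_pos"]@[-np.sin(y),np.cos(y),0])*1000,2),"pull",round(F,2),"f",np.round(o["ft_force"],1))
sys.exit(F>float(sys.argv[1]))
E
python3 ok.py 9
```

```text
time_s: 2.4
ee_pos: [0.5416, 0.0557, 0.2024]
tcp_rot: [-0.002, 0.635, 0.772, -0.002]
ft_force: [-0.4, 0.1, 1.1]
grip_width: 1.0
grip_force: 0.0
time_s: 3.2
ee_pos: [0.5429, 0.0548, 0.2055]
tcp_rot: [0.001, 0.636, 0.772, 0.0]
ft_force: [-2.0, 0.8, 6.0]
grip_width: 0.199
grip_force: 59.3
t 3.2 y -48.83 pull -1.2 f [-2.   0.8  6. ]False
```

```bash
python3 -m crank '[[-0.0002,0.001,0,0,0,0,-1],[-0.0002,0.001,0,0,0,0,-1],[0,0,0,0,0,0,-1]]' >/dev/null && python3 ok.py 9 &&
python3 -m crank '[[-0.0002,0.001,0,0,0,0,-1],[-0.0002,0.001,0,0,0,0,-1],[0,0,0,0,0,0,-1]]' >/dev/null && python3 ok.py 9 &&
python3 -m crank '[[-0.0002,0.001,0,0,0,0,-1],[-0.0002,0.001,0,0,0,0,-1],[0,0,0,0,0,0,-1]]' >/dev/null && python3 ok.py 9
```

```text
t 3.5 y -47.14 pull 4.06 f [-0.3 -4.2  6.4]False
```

```bash
sed -i 's/sys.exit(F>float(sys.argv\[1\]))/sys.exit(int(F>float(sys.argv[1])))/' ok.py
python3 -m crank '[[-0.0002,0.001,0,0,0,0,-1],[-0.0002,0.001,0,0,0,0,-1],[0,0,0,0,0,0,-1]]' >/dev/null && python3 ok.py 8 &&
python3 -m crank '[[-0.0002,0.001,0,0,0,0,-1],[-0.0002,0.001,0,0,0,0,-1],[0,0,0,0,0,0,-1]]' >/dev/null && python3 ok.py 8 &&
python3 -m crank '[[-0.0002,0.001,0,0,0,0,-1],[0,0,0,0,0,0,-1]]' >/dev/null && python3 ok.py 8 &&
python3 -m crank '[[-0.0002,0.001,0,0,0,0,-1],[0,0,0,0,0,0,-1]]' >/dev/null && python3 ok.py 8 &&
python3 -m crank '[[-0.0002,0.001,0,0,0,0,-1],[0,0,0,0,0,0,-1]]' >/dev/null && python3 ok.py 8 &&
python3 -m crank '[[-0.0002,0.001,0,0,0,0,-1],[0,0,0,0,0,0,-1]]' >/dev/null && python3 ok.py 8 &&
python3 -m crank '[[-0.0002,0.001,0,0,0,0,-1],[0,0,0,0,0,0,-1]]' >/dev/null && python3 ok.py 8 &&
python3 -m crank '[[-0.0002,0.001,0,0,0,0,-1],[0,0,0,0,0,0,-1]]' >/dev/null && python3 ok.py 8
```

```text
t 3.8 y -45.13 pull 4.16 f [ 0.1 -4.2  6. ]
t 4.1 y -43.08 pull 4.07 f [ 0.9 -4.   5.8]
t 4.3 y -42.1 pull 4.32 f [ 0.4 -4.3  5.1]
t 4.5 y -41.07 pull 3.93 f [ 0.4 -3.9  6.2]
t 4.7 y -40.04 pull 4.03 f [-0.9 -4.3  4.7]
t 4.9 y -39.03 pull 4.14 f [-0.6 -4.3  5.6]
t 5.1 y -38.01 pull 4.47 f [ 0.3 -4.5  6.2]
t 5.3 y -36.99 pull 4.4 f [-0.6 -4.6  5.9]
```

```bash
python3 -m crank '[[-0.0002,0.001,0,0,0,0,-1],[0,0,0,0,0,0,-1]]' >/dev/null && python3 ok.py 6.5 &&
python3 -m crank '[[-0.0002,0.001,0,0,0,0,-1],[0,0,0,0,0,0,-1]]' >/dev/null && python3 ok.py 6.5 &&
python3 -m crank '[[-0.0002,0.001,0,0,0,0,-1],[0,0,0,0,0,0,-1]]' >/dev/null && python3 ok.py 6.5 &&
python3 -m crank '[[-0.0002,0.001,0,0,0,0,-1],[0,0,0,0,0,0,-1]]' >/dev/null && python3 ok.py 6.5 &&
python3 -m crank '[[-0.0002,0.001,0,0,0,0,-1],[0,0,0,0,0,0,-1]]' >/dev/null && python3 ok.py 6.5 &&
python3 -m crank '[[-0.0002,0.001,0,0,0,0,-1],[0,0,0,0,0,0,-1]]' >/dev/null && python3 ok.py 6.5 &&
python3 -m crank '[[-0.0002,0.001,0,0,0,0,-1],[0,0,0,0,0,0,-1]]' >/dev/null && python3 ok.py 6.5 &&
python3 -m crank '[[-0.0002,0.001,0,0,0,0,-1],[0,0,0,0,0,0,-1]]' >/dev/null && python3 ok.py 6.5 &&
python3 -m crank '[[-0.0002,0.001,0,0,0,0,-1],[0,0,0,0,0,0,-1]]' >/dev/null && python3 ok.py 6.5 &&
python3 -m crank '[[-0.0002,0.001,0,0,0,0,-1],[0,0,0,0,0,0,-1]]' >/dev/null && python3 ok.py 6.5 &&
python3 -m crank '[[-0.0002,0.001,0,0,0,0,-1],[0,0,0,0,0,0,-1]]' >/dev/null && python3 ok.py 6.5 &&
python3 -m crank '[[-0.0002,0.001,0,0,0,0,-1],[0,0,0,0,0,0,-1]]' >/dev/null && python3 ok.py 6.5 &&
python3 -m crank '[[-0.0002,0.001,0,0,0,0,-1],[0,0,0,0,0,0,-1]]' >/dev/null && python3 ok.py 6.5 &&
python3 -m crank '[[-0.0002,0.001,0,0,0,0,-1],[0,0,0,0,0,0,-1]]' >/dev/null && python3 ok.py 6.5 &&
python3 -m crank '[[-0.0002,0.001,0,0,0,0,-1],[0,0,0,0,0,0,-1]]' >/dev/null && python3 ok.py 6.5 &&
python3 -m crank '[[-0.0002,0.001,0,0,0,0,-1],[0,0,0,0,0,0,-1]]' >/dev/null && python3 ok.py 6.5
```

```text
t 5.5 y -35.97 pull 4.02 f [ 0.7 -3.9  6.1]
t 5.7 y -34.94 pull 4.0 f [-0.  -4.1  5.9]
t 5.9 y -33.93 pull 4.32 f [ 0.  -4.4  5. ]
t 6.1 y -32.91 pull 4.62 f [-0.7 -4.8  6.7]
t 6.3 y -31.88 pull 4.38 f [-0.4 -4.5  6. ]
t 6.5 y -30.87 pull 3.54 f [-1.  -3.8  6.7]
t 6.7 y -29.84 pull 3.47 f [ 0.2 -3.5  6.4]
t 6.9 y -28.81 pull 4.4 f [ 0.6 -4.4  6.2]
t 7.1 y -27.78 pull 3.95 f [ 0.5 -3.9  6.2]
t 7.3 y -26.77 pull 4.26 f [ 0.3 -4.3  5.8]
t 7.5 y -25.75 pull 4.0 f [-0.2 -4.1  6. ]
t 7.7 y -24.71 pull 2.93 f [ 0.1 -3.   5.9]
t 7.9 y -23.66 pull 3.16 f [-1.3 -3.5  5.9]
t 8.1 y -22.58 pull 3.15 f [-1.  -3.4  5.2]
t 8.3 y -21.52 pull 2.14 f [-0.6 -2.3  5.3]
t 8.5 y -20.57 pull 3.51 f [-0.4 -3.7  5.6]
```

```bash
python3 -m crank '[[-0.0001,0.0005,0,0,0,0,-1],[0,0,0,0,0,0,-1]]' >/dev/null && python3 ok.py 6 &&
python3 -m crank '[[-0.0001,0.0005,0,0,0,0,-1],[0,0,0,0,0,0,-1]]' >/dev/null && python3 ok.py 6 &&
python3 -m crank '[[-0.0001,0.0005,0,0,0,0,-1],[0,0,0,0,0,0,-1]]' >/dev/null && python3 ok.py 6 &&
python3 -m crank '[[-0.0001,0.0005,0,0,0,0,-1],[0,0,0,0,0,0,-1]]' >/dev/null && python3 ok.py 6 &&
python3 -m crank '[[-0.0002,0.001,0,0,0,0,-1],[0,0,0,0,0,0,-1]]' >/dev/null && python3 ok.py 6.5 &&
python3 -m crank '[[-0.0002,0.001,0,0,0,0,-1],[0,0,0,0,0,0,-1]]' >/dev/null && python3 ok.py 6.5 &&
python3 -m crank '[[-0.0002,0.001,0,0,0,0,-1],[0,0,0,0,0,0,-1]]' >/dev/null && python3 ok.py 6.5 &&
python3 -m crank '[[-0.0002,0.001,0,0,0,0,-1],[0,0,0,0,0,0,-1]]' >/dev/null && python3 ok.py 6.5 &&
python3 -m crank '[[-0.0002,0.001,0,0,0,0,-1],[0,0,0,0,0,0,-1]]' >/dev/null && python3 ok.py 6.5 &&
python3 -m crank '[[-0.0002,0.001,0,0,0,0,-1],[0,0,0,0,0,0,-1]]' >/dev/null && python3 ok.py 6.5 &&
python3 -m crank '[[-0.0002,0.001,0,0,0,0,-1],[0,0,0,0,0,0,-1]]' >/dev/null && python3 ok.py 6.5 &&
python3 -m crank '[[-0.0002,0.001,0,0,0,0,-1],[0,0,0,0,0,0,-1]]' >/dev/null && python3 ok.py 6.5
python3 - <<'E'
from h import *
f=cam("wrist"); save(f,"w2.png",s=1.5625)
E
```

```text
t 8.7 y -20.32 pull 5.44 f [-0.1 -5.6  5.7]
t 8.9 y -20.1 pull 9.71 f [ 0.5 -9.8  5.9]
```

View pics/w2.png

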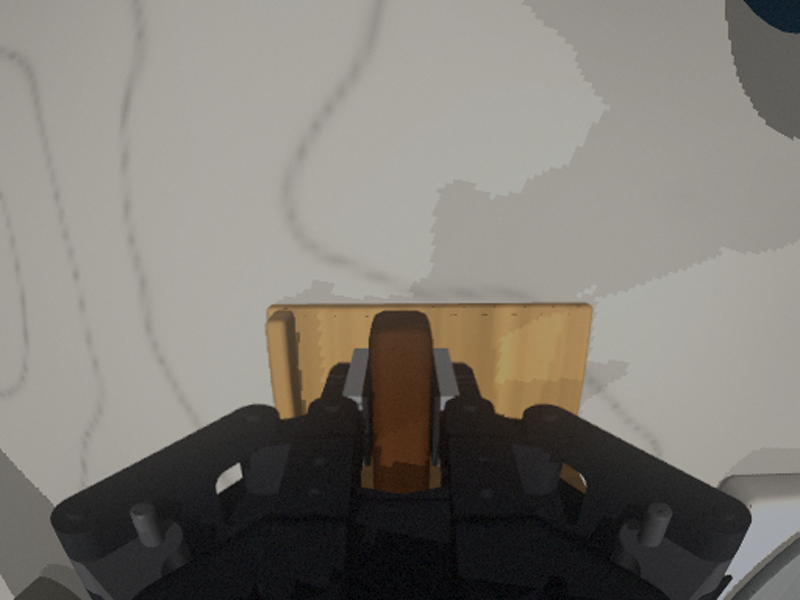

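The pull climbed from 4 to 9.7 N while the motion stopped, so the button has caught. The picture shows the handle still held between the pads at (400,400). I'll relax the pull, open, rise and check the button.

```bash
python3 -m crank '[[0.0001,-0.0007,0,0,0,0,-1],[0,0,0,0,0,0,-1]]' >/dev/null; python3 ok.py 6
python3 -m crank '[[0,0,0,0,0,0,1],[0,0,0,0,0,0,1],[0,0,0,0,0,0,1],[0,0,0,0,0,0,1],[0,0,0.03,0,0,0,1],[0,0,0.04,0,0,0,1],[0,0,0.045,0,0,0,1],[0,0,0.045,0,0,0,1]]'
python3 -m crank '[[0,0,0,0,0,0,1]]'
python3 - <<'E'
from h import *
f=cam("wrist"); save(f,"w3.png",s=1.5625)
np.savez("w3.npz",R=f["R"],o=f["o"],f=f["f"],cx=f["cx"],cy=f["cy"])
E
```

```text
t 9.15 y -20.41 pull 4.78 f [ 0.3 -4.8  5.7]
time_s: 9.95
ee_pos: [0.5367, 0.0831, 0.3663]
tcp_rot: [-0.0, 0.636, 0.772, -0.0]
ft_force: [-0.2, 1.0, -0.3]
grip_width: 0.999
grip_force: 0.0
time_s: 10.05
ee_pos: [0.5374, 0.0832, 0.3708]
tcp_rot: [0.003, 0.636, 0.772, 0.003]
ft_force: [0.3, 0.1, -0.9]
grip_width: 1.003
grip_force: 0.0
```

View pics/w3.png

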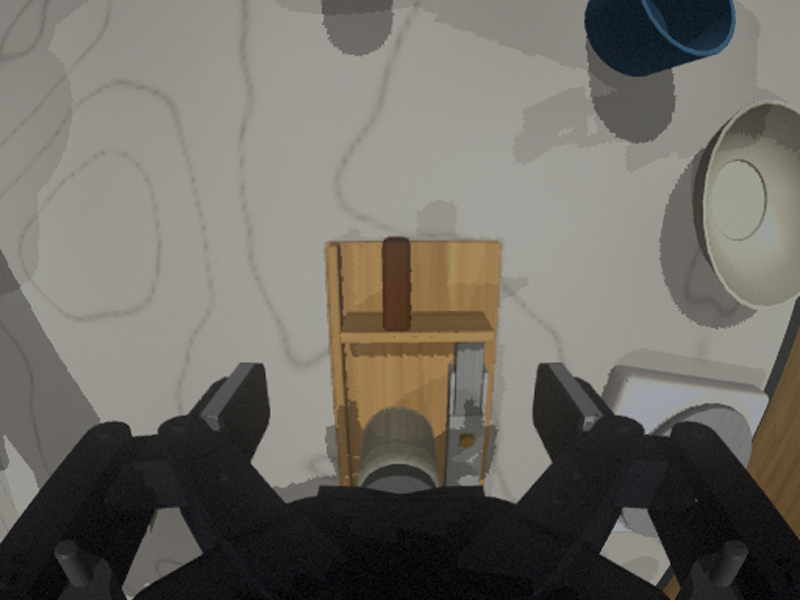

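The brass button now shows in the outer hole at (467,440), and the stop's inner top edge is at v≈342. Next I'll measure the placing spot and plan the move to the spare jar.

Run:
```python
from h import *
d=dict(np.load("w3.npz")); d["name"]="wrist"
yaw=np.radians(10.9); ex=np.array([np.cos(yaw),np.sin(yaw),0]); ey=np.array([-ex[1],ex[0],0])
for n,u,v,z in [("handle",397,284,.058),("hnear",397,330,.058),("stopL",342,342,.059),("stopR",494,341,.059),("tubeEndL",450,373,.031),("tubeEndR",487,373,.031),("button",467,440,.037),("lidfront?",400,463,.09),("cornerR",501,241,.008),("cornerL",327,241,.024)]:
    p=plane(d,u*.64,v*.64,z); print(n,p.round(4),"along",(p@ex).round(4),(p@ey).round(4))
d=dict(np.load("w1.npz")); d["name"]="wrist"
for n,u,v,z in [("lidb",402,453,.09),("corner",507,179,.008),("handle",397,261,.058),("hole",475,395,.031)]:
    p=plane(d,u*.64,v*.64,z); print(n,p.round(4),"along",(p@ex).round(4),(p@ey).round(4))
f=cam("top")
for nm,g in(("top",f),("side",cam("side"))):
    g0=cv2.cvtColor(g["pixels"],cv2.COLOR_RGB2GRAY)
    uv=proj(g,[.46,-.36,.09]); c=uv.astype(int); save(g,f"spare_{nm}.png",(c[0]-25,c[1]-20,c[0]+25,c[1]+30),8); print(nm,c)
a=cv2.imread("pics/spare_top.png");b=cv2.imread("pics/spare_side.png");cv2.imwrite("pics/spare.png",np.hstack([a,b]))
```

```text
handle [0.5392 0.0796 0.058 ] along 0.5445 -0.0238
hnear [0.545  0.0495 0.058 ] along 0.5445 -0.0544
stopL [0.5112 0.0349 0.059 ] along 0.5086 -0.0624
stopR [0.6092 0.054  0.059 ] along 0.6085 -0.0622
tubeEndL [0.5915 0.0142 0.031 ] along 0.5835 -0.0979
tubeEndR [0.619  0.0189 0.031 ] along 0.6114 -0.0985
button [ 0.617  -0.0375  0.037 ] along 0.5988 -0.1535
lidfront? [ 0.5622 -0.0303  0.09  ] along 0.5463 -0.1361
cornerR [0.6106 0.114  0.008 ] along 0.6211 -0.0035
cornerL [0.4873 0.0924 0.024 ] along 0.496 -0.0014
lidb [ 0.5672 -0.0606  0.09  ] along 0.5455 -0.1668
corner [0.6115 0.1135 0.008 ] along 0.622 -0.0042
handle [0.5444 0.0514 0.058 ] along 0.5443 -0.0525
hole [ 0.6182 -0.0417  0.031 ] along 0.5992 -0.1578
top [384 207]
side [279 103]
```

View pics/spare.png

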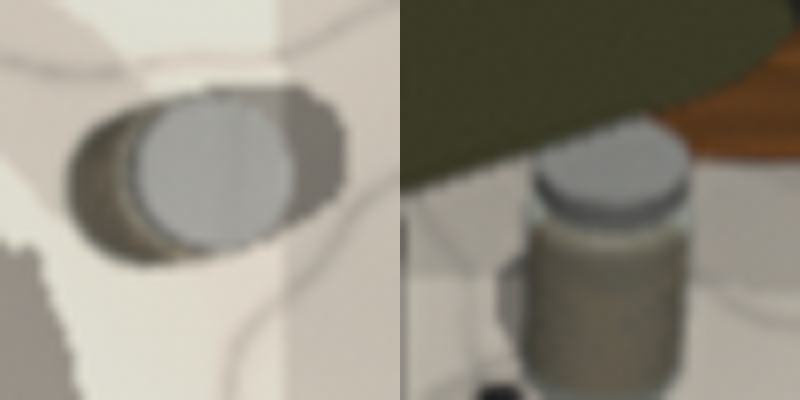

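The crops show the spare jar's lid centre in the top view at about (214,172) in the crop, which is full-frame (385.7,208.5). That puts the jar at about (0.459,-0.364), matching the first estimate. I'll go above it and refine with the wrist camera.

```bash
python3 -m crank '[[-0.0077,-0.0445,-0.004,0,0,0,1],[-0.0077,-0.0445,-0.004,0,0,0,1],[-0.0077,-0.0445,-0.004,0,0,0,1],[-0.0077,-0.0445,-0.004,0,0,0,1],[-0.0077,-0.0445,-0.004,0,0,0,1]]' >/dev/null
python3 -m crank '[[-0.0077,-0.0445,-0.004,0,0,0,1],[-0.0077,-0.0445,-0.004,0,0,0,1],[-0.0077,-0.0445,-0.004,0,0,0,1],[-0.0077,-0.0445,-0.004,0,0,0,1],[-0.0077,-0.0445,-0.004,0,0,0,1],[0,0,0,0,0,0,1],[0,0,0,0,0,0,1]]'
python3 - <<'E'
from h import *
f=cam("wrist"); save(f,"w4.png",s=1.5625)
np.savez("w4.npz",R=f["R"],o=f["o"],f=f["f"],cx=f["cx"],cy=f["cy"])
print(bot.get_obs()["joint_positions"].round(3),proj(f,[.459,-.364,.09])*1.5625)
E
```

```text
time_s: 11.4
ee_pos: [0.4596, -0.3624, 0.3227]
tcp_rot: [-0.002, 0.637, 0.771, 0.0]
ft_force: [1.0, 1.2, -0.0]
grip_width: 0.999
grip_force: 0.0
[-0.729  0.453  1.508  0.     1.183 -0.921] [398.97433126 322.75255804]
```

View pics/w4.png

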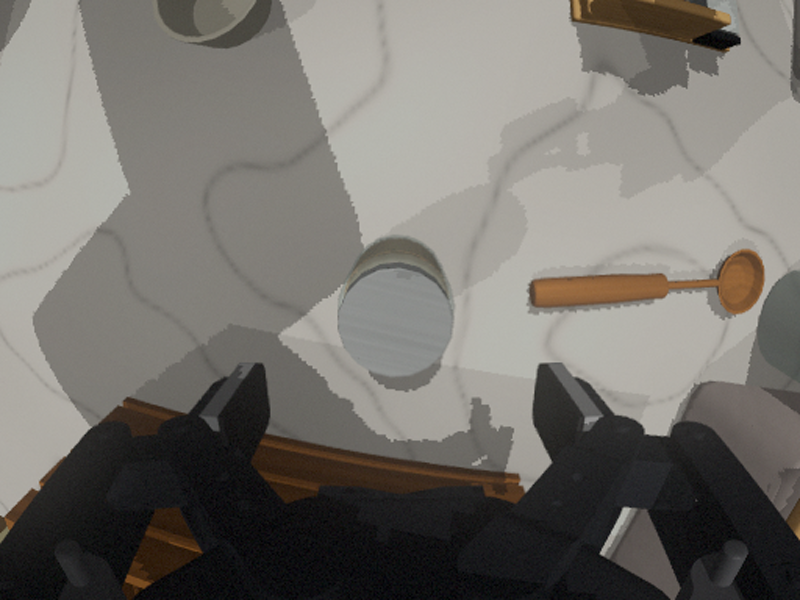

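Lid in the wrist view: centre (395.5,321) and radius 57 px, so the jar is at about (0.457,-0.3635). The spoon's tip at (532,292) is clear of the fingers. I'll descend and grip.

```bash
python3 -m crank '[[-0.0024,-0.0011,-0.03,0,0,0,1],[0,0,-0.04,0,0,0,1],[0,0,-0.035,0,0,0,1],[0,0,-0.015,0,0,0,1],[0,0,0,0,0,0,1],[0,0,0,0,0,0,1]]'
python3 -m crank '[[0,0,0,0,0,0,-1],[0,0,0,0,0,0,-1],[0,0,0,0,0,0,-1],[0,0,0,0,0,0,-1],[0,0,0,0,0,0,-1],[0,0,0,0,0,0,-1]]' 40
```

```text
time_s: 12.05
ee_pos: [0.4582, -0.3628, 0.206]
tcp_rot: [0.001, 0.636, 0.772, -0.0]
ft_force: [0.2, -0.2, 0.7]
grip_width: 1.002
grip_force: 0.0
time_s: 12.65
ee_pos: [0.4578, -0.3632, 0.2064]
tcp_rot: [0.001, 0.636, 0.772, -0.0]
ft_force: [-2.5, 2.1, 9.3]
grip_width: 0.688
grip_force: 42.1
```

```bash
python3 -m crank '[[0,0,0.02,0,0,0,-1],[0,0,0.04,0,0,0,-1],[0,0,0.045,0,0,0,-1],[0,0,0.045,0,0,0,-1],[0,0,0,0,0,0,-1]]'
python3 -m crank '[[0.005,0.02,0,0,0,0,-1],[0.01,0.038,0,0,0,0,-1],[0.011,0.0425,0,0,0,0,-1],[0.011,0.0425,0,0,0,0,-1],[0.011,0.0425,0,0,0,0,-1],[0.011,0.0425,0,0,0,0,-1]]' >/dev/null
python3 -m crank '[[0.011,0.0425,0,0,0,0,-1],[0.011,0.0425,0,0,0,0,-1],[0.0109,0.038,0,0,0,0,-1],[0.004,0.0175,0,0,0,0,-1],[0,0,0,0,0,0,-1],[0,0,0,0,0,0,-1]]'
python3 - <<'E'
from h import *
f=cam("wrist"); save(f,"w5.png",s=1.5625)
np.savez("w5.npz",R=f["R"],o=f["o"],f=f["f"],cx=f["cx"],cy=f["cy"])
E
```

```text
time_s: 13.15
ee_pos: [0.4578, -0.3632, 0.3619]
tcp_rot: [0.005, 0.636, 0.772, -0.0]
ft_force: [1.1, -0.4, -3.3]
grip_width: 0.685
grip_force: 44.7
time_s: 14.35
ee_pos: [0.5533, 0.0054, 0.3544]
tcp_rot: [-0.0, 0.636, 0.772, -0.0]
ft_force: [-0.2, -0.4, -2.7]
grip_width: 0.686
grip_force: 44.6
```

View pics/w5.png

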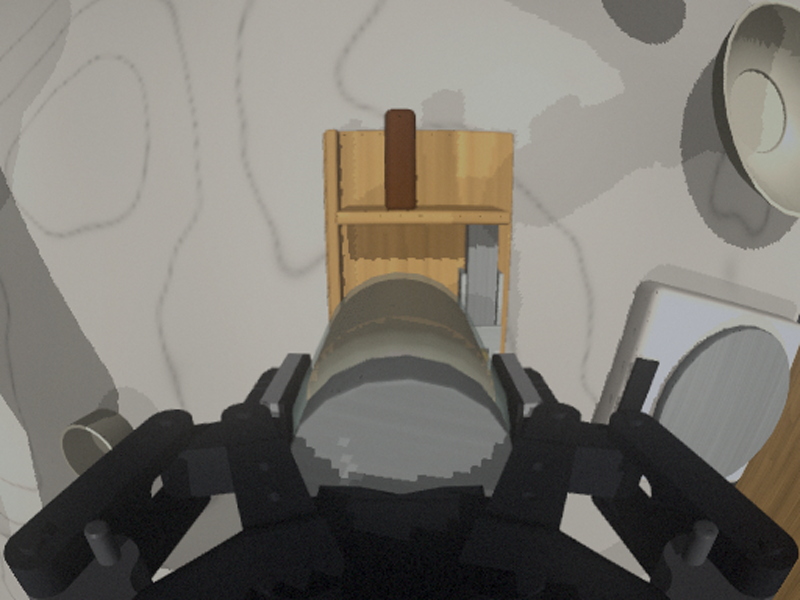

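The jar hangs upright between the pads, with its far bottom edge at (402,275), the lid front at v≈355 and the stop's inner top edge at v≈222. I'll check its offset from the tool and the clearances.

Run:
```python
from h import *
d=dict(np.load("w5.npz")); d["name"]="wrist"
yaw=np.radians(10.9); ex=np.array([np.cos(yaw),np.sin(yaw),0]); ey=np.array([-ex[1],ex[0],0])
o=bot.get_obs(); t=o["ee_pos"]; print("tcp",(t@ex).round(4),(t@ey).round(4),t)
for n,u,v,z in [("bottomfar",402,275,.148),("lidfar",402,355,.238),("stop",400,222,.059),("stopouter",400,212,.059),("handle",400,158,.058),("cornerR",513,131,.008)]:
    p=plane(d,u*.64,v*.64,z); print(n,p.round(4),"along",(p@ex).round(4),(p@ey).round(4))
```

```text
tcp 0.5442 -0.0999 [0.55327727 0.00483632 0.35450177]
bottomfar [0.5491 0.0314 0.148 ] along 0.5451 -0.073
lidfar [0.5481 0.0352 0.238 ] along 0.5449 -0.0691
stop [0.546 0.042 0.059] along 0.5441 -0.062
stopouter [0.5449 0.0477 0.059 ] along 0.5441 -0.0562
handle [0.539  0.0781 0.058 ] along 0.544 -0.0253
cornerR [0.6104 0.1145 0.008 ] along 0.621 -0.003
```

```bash
python3 -m crank '[[0,0,-0.02,0,0,0,-1],[0,0,-0.035,0,0,0,-1],[0,0,-0.035,0,0,0,-1],[0,0,-0.03,0,0,0,-1],[0,0,-0.01,0,0,0,-1],[0,0,-0.005,0,0,0,-1],[0,0,0,0,0,0,-1],[0,0,0,0,0,0,-1]]'
python3 -m crank '[[0,0,-0.001,0,0,0,-1],[0,0,-0.001,0,0,0,-1],[0,0,0,0,0,0,-1]]'
python3 -m crank '[[0,0,-0.001,0,0,0,-1],[0,0,0,0,0,0,-1]]'
```

```text
time_s: 15.2
ee_pos: [0.5539, 0.0053, 0.2211]
tcp_rot: [0.001, 0.636, 0.772, 0.001]
ft_force: [-0.3, -0.3, -2.8]
grip_width: 0.688
grip_force: 44.5
time_s: 15.5
ee_pos: [0.5535, 0.0055, 0.218]
tcp_rot: [0.0, 0.636, 0.772, 0.0]
ft_force: [0.1, 0.3, -2.4]
grip_width: 0.685
grip_force: 44.5
time_s: 15.7
ee_pos: [0.5535, 0.0055, 0.2166]
tcp_rot: [-0.0, 0.636, 0.772, -0.0]
ft_force: [0.8, -1.1, -2.1]
grip_width: 0.684
grip_force: 44.5
```

```bash
python3 -m crank '[[0,0,-0.001,0,0,0,-1],[0,0,0,0,0,0,-1]]'|grep -E "ee|ft"
python3 -m crank '[[0,0,-0.001,0,0,0,-1],[0,0,0,0,0,0,-1]]'|grep -E "ee|ft"
```

```text
ee_pos: [0.5535, 0.0055, 0.2155]
ft_force: [0.1, -0.0, -3.1]
ee_pos: [0.5535, 0.0055, 0.2146]
ft_force: [-0.0, 0.3, -3.3]
```

```bash
python3 -m crank '[[0,0,-0.0007,0,0,0,-1],[0,0,0,0,0,0,-1]]'|grep -E "ee|ft"
python3 -m crank '[[0,0,-0.0006,0,0,0,-1],[0,0,0,0,0,0,-1]]'|grep -E "ee|ft"
```

```text
ee_pos: [0.5535, 0.0055, 0.2145]
ft_force: [-4.0, 0.6, 5.6]
ee_pos: [0.5535, 0.0055, 0.2145]
ft_force: [-7.1, -0.0, 11.8]
```

```bash
python3 -m crank '[[0,0,0.0009,0,0,0,-1],[0,0,0,0,0,0,0.7],[0,0,0,0,0,0,0.7],[0,0,0,0,0,0,0.7],[0,0,0,0,0,0,0.7]]'
python3 -m crank '[[0,0,0.01,0,0,0,0.7],[0,0,0.03,0,0,0,0.7],[0,0,0.04,0,0,0,0.7],[0,0,0.04,0,0,0,0.7],[0,0.03,0.03,0,0,0,0.7],[0,0.04,0,0,0,0,0.7],[0,0.04,0,0,0,0,0.7],[0,0,0,0,0,0,0.7]]'
python3 - <<'E'
from h import *
f=cam("wrist"); save(f,"w6.png",s=1.25)
g=cam("side"); save(g,"s6.png",(180,130,290,270),4)
a=cv2.imread("pics/w6.png");b=cv2.imread("pics/s6.png");b=cv2.resize(b,(160*2,407))
a=cv2.resize(a,(480,360));b=cv2.resize(b,(283,360));cv2.imwrite("pics/fin.png",np.hstack([a,b]))
E
```

```text
time_s: 17.0
ee_pos: [0.5535, 0.0055, 0.2142]
tcp_rot: [-0.0, 0.636, 0.772, 0.0]
ft_force: [0.5, -0.3, 0.3]
grip_width: 0.851
grip_force: 0.0
time_s: 17.8
ee_pos: [0.553, 0.1191, 0.3653]
tcp_rot: [0.0, 0.634, 0.773, 0.001]
ft_force: [0.7, -0.5, -0.5]
grip_width: 0.852
grip_force: 0.0
```

View pics/fin.png

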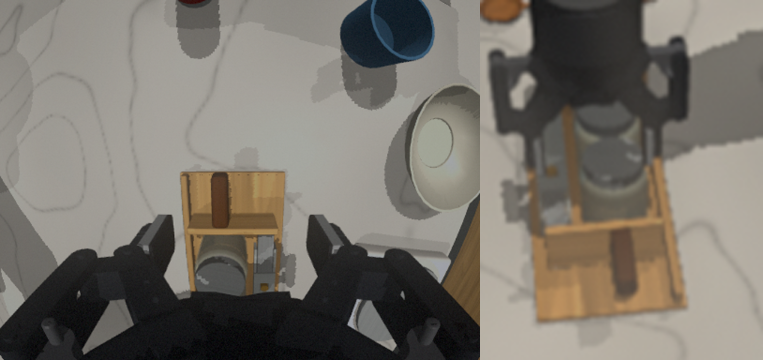

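The spare jar stands upright at (220,272), between the stop at v≈231 and jar b. The brass button is still up at (264,285), the force is zero and the arm is clear. I'm handing in.

```bash
python3 -c "
from station import bot
print(bot.job_done())"
```

```text
the job is handed in; nothing more can be done
None
```

I drew the end stop out until its button popped up through the next hole, then stood the spare jar upright between the stop and the second jar and let go; the job was handed in at about 18 s of the 56 s allowed, and no verdict came back. The pull peaked at about 10 N.

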